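# Stow the doorstop in the hall caddy and shut it

### The job

Lay the green doorstop wedge flat on its broad base on the floor of the open wooden caddy, in the free space beside the glass door knob and the brass key hook plate, setting it down rather than dropping it and without touching or shifting either of those two. Then lower the caddy's lid gently, without letting it slam, until it is fully shut, and let go. Leave the shoe horn and the bottle rack where they are.

Things in the scene. Friction and masses are not known exactly. Their poses are not given: they have to be found in the camera images.
- wedge_center (a point): Green silicone doorstop wedge, 120 x 45 mm, about 0.12 kg, loose, lying on its broad base. Point: mid length and width, 17.5 mm above the base. x along it from the heel (35 mm high, at -60 mm) to the toe (6 mm high, at +60 mm), top sloping evenly; y across (flat upright parallel sides, best gripped about 20 mm heelward of the middle, where it balances and is 25 mm high); z up.
- caddy_in (a point): Middle of the inner floor of a fixed open wooden caddy. Inside 150 mm (its x) by 330 mm (its y) by 60 mm deep; walls and floor 8 mm; rim 68 mm above the bench. z up; x points to the long hinge wall, on the robot's left. Knob and hook plate stand in two of three rough places in a row along y (about -106, 0, +106 mm, each give or take 10 mm); which place is free varies.
- knob_center (a point): Glass door knob standing on its round brass foot in the caddy, loose: foot 60 mm across, glass head 56 mm across, 52 mm tall. The point is on its axis, half-way up (26 mm above the caddy floor).
- hookplate_center (a point): Brass-tone key hook plate with three small hooks, lying on its back in the caddy, loose: 120 mm (its x) by 50 mm (its y), 35 mm tall with the hooks. Its x lies within about 0.12 rad of the caddy's x. The point is over the plate's middle, half-way up (17.5 mm above the caddy floor).
- lid (a joint): Angle of the caddy's lid in rad: 0 shut, about 1.6 to 1.8 at the start (standing open, leaning a little outwards over the hinge side), 1.9 at most. The hinge is stiff: the lid stays where it is left and must be moved all the way (up to about 5 N at its free edge).
- lid_hinge (a point): Middle of the lid's hinge line, at the rim of the caddy's long wall (caddy +x side); the line runs along the caddy's y. The lid is a dark wooden board 166 mm from this line to its free edge, 346 mm along the line and 10 mm thick; this point is at the level of the board's underside when shut, 0.5 mm above the rim.
- lid_handle (a point): Grip point of the small brass knob on the lid, a round knob about 30 mm across on the board's outer (upper when shut) face, at mid length, 136 mm from the hinge line; the point is 35 mm off that outer face, at the knob's head.
- shoehorn_center (a point): Blue plastic shoe horn, 190 mm long, 45 mm wide, up to 10 mm high, loose on the bench beyond the wedge; a bystander. The point is its middle, 4 mm above the bench.
- rack_center (a point): Steel wire bottle rack segment, 206 mm by 96 mm, 60 mm high, loose on the bench at the robot's right; a bystander. The point is its middle, 30 mm above the bench.
Mind the look-alikes: they are no part of the job. What is meant by the part that bears wedge_center is not black, and is the larger of those in its own colour.

How it is judged:
On the way:
1. the wedge lies flat on the caddy floor, let go, touching neither neighbour, with the lid still open (x of wedge_center in the frame of caddy_in between -0.075 and 0.075 m and y of wedge_center in the frame of caddy_in between -0.165 and 0.165 m and z of wedge_center in the frame of caddy_in below 0.0225 m and angle between wedge_center's own z axis and vertical below 0.1 rad and linear speed of wedge below 0.02 m/s and contact force between wedge and the fingers below 0.1 N and contact force between wedge and knob below 0.1 N and contact force between wedge and hookplate below 0.1 N and value of joint lid above 1 rad), for 0.2 s.
At the end, for the whole second after the job is handed in: The wedge lies on its base on the caddy floor (level within 0.1 rad, at most 5 mm high), still, released, not touching knob or hook plate; these are within 6 mm, shoe horn and rack within 20 mm, of where they began; the lid is shut within 0.05 rad (x of wedge_center in the frame of caddy_in between -0.075 and 0.075 m and y of wedge_center in the frame of caddy_in between -0.165 and 0.165 m and z of wedge_center in the frame of caddy_in below 0.0225 m and angle between wedge_center's own z axis and vertical below 0.1 rad and linear speed of wedge below 0.02 m/s and contact force between wedge and the fingers below 0.1 N and contact force between wedge and knob below 0.1 N and contact force between wedge and hookplate below 0.1 N and value of joint lid below 0.05 rad and distance of each of knob_center, hookplate_center from where it was at the start of the episode below 0.006 m and distance of each of shoehorn_center, rack_center from where it was at the start of the episode below 0.02 m).
It fails at once if the knob or the hook plate is touched (over 0.5 N) by the wedge or the gripper, or shifted by more than 6 mm (contact force between any of knob, hookplate and wedge above 0.5 N or contact force between any of knob, hookplate and the fingers above 0.5 N or contact force between any of knob, hookplate and the arm above 0.5 N or distance of any of knob_center, hookplate_center from where it was at the start of the episode above 0.006 m).
It fails at once if the wedge is dropped (moves faster than 0.6 m/s out of the fingers) (linear speed of wedge above 0.6 m/s and contact force between wedge and the fingers below 0.1 N).
It fails at once if the lid is slammed (closes faster than 2.5 rad/s) (velocity of joint lid below -2.5 rad/s).
It fails at once if the shoe horn or the bottle rack is moved by more than 20 mm (distance of any of shoehorn_center, rack_center from where it was at the start of the episode above 0.02 m).
It also fails if it takes over 59 s, if anything falls off the work surface, if the arm or the gripper's body presses on something with over 40 N, if the wrist force passes 120 N, or if a joint passes its speed limit or range.

### The arm

A 7-joint arm with a two-finger parallel gripper is mounted at the origin on the work surface. World frame = base frame: x ahead of the robot, y to its left, z up, the work surface at z = 0. Lengths are in m, angles in rad, forces in N, time in s.
With the tool pointing down it reaches from about 0.35 to 0.9 m from the base axis. Payload 19.9 kg.
Tool frame: the origin (TCP) lies where the fingers leave the gripper's body, on its centre line; the fingertips stand 97 mm ahead of it and the grasp point (between the pads) lies 78 mm ahead of it; z points along the fingers, y is the line along which they close (so a half turn about z gives the same grasp; the last joint's range is limited). The gripper opens to 94 mm and grips with 3 to 60 N. Pads are 16 mm wide; open, the fingers measure 119 mm over their backs; the gripper's body (75 mm by 177 mm) begins 78 mm behind the grasp point.
Start: joints at [1.212, 0.417, -0.01, 1.614, 0.005, 1.111, -0.053], TCP at [0.195, -0.594, 0.303] pointing down, gripper open.
Joint ranges: [-2.81, 2.81], [-0.39, 2.02], [-1.27, 1.25], [0.06, 2.57], [-1.19, 4.33], [0.19, 2], [-2.82, 2.82]. Speed limits (rad/s): [1.89, 1.89, 2.39, 2.39, 3.01, 3.01, 3.01].

### API

Orientations are given as a unit quaternion [w, x, y, z].
In Python, from bench import bot, eyes, workorder gives the robot as it stands.
- The arm moves only by the tool carry_out, never from a script. Its argument "series" is a list of rows, each an object with "hand": the opening, from 0 (shut) to 1 (fully open); "offset": the shift along the tool's x, y, z in cm, a list of three; "spin": the turn about the tool's z in rad. A call has exactly 10 rows; each row is the pose to reach, as a shift and turn from the pose commanded when the call began, along the tool's axes at that moment; what a row does not reach only later rows make up. A row lasts 1/10 s, in which the tool goes at most 50 mm and 8.59 degrees, less where a joint would pass 70% of its speed; a pose out of reach is approached as far as the arm can. A call with a gripper value outside its range is refused whole. The fingers move at their own pace and stop on an object; the grip force is fixed at half the most. Time passes only in rows, so rows that repeat a pose let the fingers close, or fill a call up. It gives the time, the measured TCP pose, the force, the opening and the grip force at its end, in the units of the state.
- bot.state(): the state, without advancing time (a new reading comes with each control period).
- eyes.snapshot(name): name is "side" or "top" or "wrist"; returns a dict with "pixels" (400x640x3 uint8, blue, green, red), "fx", "fy", "cx", "cy" (pixels), "T" (4x4, takes a point from camera to world coordinates). Camera axes: x right, y down, z forward; pixel columns grow to the right and rows downward; lengths in m; the calibration is good to about 2 mm. A picture is of the moment at which its call begins. There is no depth.
- workorder.hand_in(): hands the job in; it is judged then, once.
The state is a dict: "clock": time; "q": joint angles; "dq": joint speeds; "tau": joint torques, N m; "tcp_pos": TCP position; "orientation": TCP orientation; "ft_force": force on the tool from outside, world axes, zero at the start; "moment": the same for the moment, N m; "width": finger opening in m; "grip_force": force on a finger pad.
Only numpy, scipy, OpenCV 4.12 (cv2) and the standard library are available. Lean on these libraries where they do the work, as an engineer would, in place of code of your own. Each camera call takes 0.05 s, during which the arm holds its last target. There are 200 camera calls.

## Working session

There is one attempt and no reset: what is moved stays moved. The work goes in short steps, Python scripts to look and compute and a tool call to move; the robot and the scene stay as the last step left them, time stands still between calls to the robot, and variables do not carry over. Pictures are saved under pics/ and viewed, at most 10 in all, crops included, and the job is handed in when it is done.

Besides the shell and the picture viewer there is one more tool, called as name([rows], argument=value, ...), one row to a line, values as JSON. carry_out: Moves the arm, as the interface text tells. Its arguments: {"type":"object","properties":{"series":{"type":"array","items":{"type":"object","properties":{"hand":{"type":"number"},"offset":{"type":"array","items":{"type":"number"}},"spin":{"type":"number"}}}}},"required":["series"]}

```bash
mkdir -p pics
cat > h.py <<'E'
import numpy as np, cv2
from bench import bot, eyes, workorder
def snap(n,f=None):
    s=eyes.snapshot(n)
    if f: cv2.imwrite(f,s["pixels"])
    return s
def ray(s,u,v):
    T=np.array(s["T"]); d=T[:3,:3]@np.array([(u-s["cx"])/s["fx"],(v-s["cy"])/s["fy"],1])
    return T[:3,3],d
def onz(s,u,v,z):
    o,d=ray(s,u,v); return o+d*(z-o[2])/d[2]
def proj(s,p):
    T=np.array(s["T"]); c=T[:3,:3].T@(np.array(p)-T[:3,3]); return c[0]/c[2]*s["fx"]+s["cx"],c[1]/c[2]*s["fy"]+s["cy"]
E
python3 - <<'E'
from h import *
a=snap("top","pics/top.png");b=snap("side","pics/side.png")
for s in(a,b): print(np.round(s["T"],3),s["fx"],s["cx"],s["cy"])
st=bot.state();print(st["tcp_pos"],st["orientation"],st["clock"],st["width"])
E
```

```text
[[-0.014 -0.99   0.144  0.381]
 [-1.     0.016  0.013 -0.162]
 [-0.015 -0.144 -0.99   1.107]
 [ 0.     0.     0.     1.   ]] 419.59239086546967 323.3719369791164 197.23309859587428
[[-0.8   -0.454  0.393  0.112]
 [-0.6    0.609 -0.518  0.389]
 [-0.005 -0.651 -0.759  0.892]
 [ 0.     0.     0.     1.   ]] 458.5961740306344 319.2816774088757 196.79998757505146
[ 0.19466064 -0.59366483  0.30210645] [-5.22101210e-04  9.87473804e-01  1.57782112e-01 -1.39675308e-04] 0.1 0.09431770258311853
```

View pics/top.png

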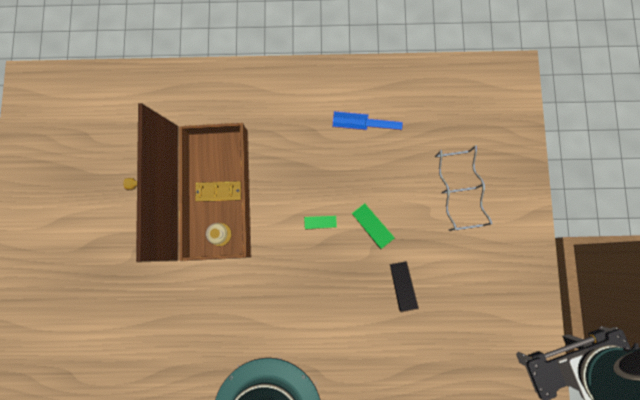

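View pics/side.png

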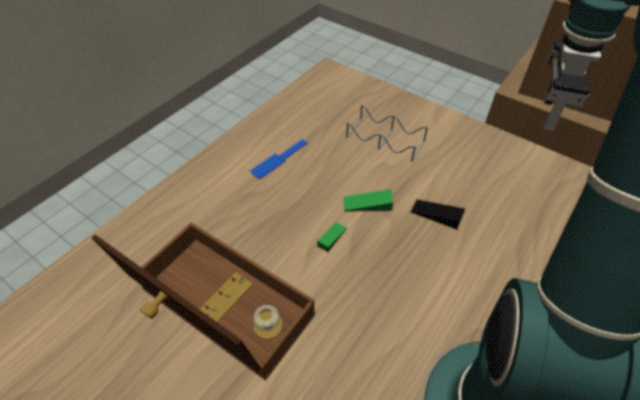

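Top view: the candidates for the wedge are large green (373,226), small green (320,222) and black (404,286). The large green one fits, because it is not black and is the larger of the two greens. The free place in the caddy is its far end, around (215,150). The plate is at (218,190) and the knob at (217,233). The lid stands open with its brass knob at (130,184).

Run:
```python
from h import *
a=snap("top");b=snap("side")
c1=cv2.resize(a["pixels"][180:320,290:430],(420,420),interpolation=cv2.INTER_CUBIC)
c2=cv2.resize(b["pixels"][170:240,305:405],(380,420)[::1],interpolation=cv2.INTER_CUBIC) if 0 else cv2.resize(b["pixels"][160:260,300:400],(380,420),interpolation=cv2.INTER_CUBIC)
cv2.imwrite("pics/crop.png",np.hstack([c1,c2]))
hsv=cv2.cvtColor(a["pixels"],cv2.COLOR_BGR2HSV)
m=cv2.inRange(hsv,(45,100,60),(80,255,255))
for c in cv2.findContours(m,0,2)[0]:
    if cv2.contourArea(c)<100: continue
    r=cv2.minAreaRect(c);print("green",r)
    P=np.array([onz(a,*p,0.015) for p in cv2.boxPoints(r)]);print(P.round(3)); print(onz(a,*r[0],0.015).round(3),[np.linalg.norm(P[i]-P[i-1]).round(3) for i in range(2)])
m=cv2.inRange(hsv,(18,110,80),(32,255,255))
for c in cv2.findContours(m,0,2)[0]:
    if cv2.contourArea(c)<60: continue
    r=cv2.minAreaRect(c);print("brass",r,[onz(a,*p,0.012).round(3) for p in cv2.boxPoints(r)])
# rim corners by eye (top, z=.068)
for p in [(182,127),(244,124),(249,257),(182,260)]: print("rim",p,onz(a,*p,0.068).round(3))
for p in [(218,190),(217,233)]: print(onz(a,*p,0.02).round(3))
# lid handle triangulate
o1,d1=ray(a,128,184);o2,d2=ray(b,149,309)
A=np.stack([d1,-d2],1);t=np.linalg.lstsq(A,o2-o1,rcond=None)[0];print("handle",o1+d1*t[0],o2+d2*t[1])
# lid top corners
for (u,v),(w,x) in [((139,104),(95,237))]:
    o1,d1=ray(a,u,v);o2,d2=ray(b,w,x);t=np.linalg.lstsq(np.stack([d1,-d2],1),o2-o1,rcond=None)[0];print("lidcorner",o1+d1*t[0],o2+d2*t[1])
```

```text
green ((320.0, 222.0), (12.0, 32.0), 90.0)
[[ 0.491 -0.097  0.015]
 [ 0.49  -0.18   0.015]
 [ 0.458 -0.18   0.015]
 [ 0.46  -0.097  0.015]]
[ 0.475 -0.138  0.015] [np.float64(0.031), np.float64(0.084)]
green ((372.9051513671875, 225.3134002685547), (46.67906951904297, 18.16306495666504), 50.52754211425781)
[[ 0.497 -0.22   0.015]
 [ 0.527 -0.257  0.015]
 [ 0.431 -0.331  0.015]
 [ 0.402 -0.294  0.015]]
[ 0.464 -0.276  0.015] [np.float64(0.12), np.float64(0.048)]
brass ((214.50001525878906, 233.00001525878906), (9.192388534545898, 9.192388534545898), 45.0) [array([0.451, 0.155, 0.012]), array([0.467, 0.138, 0.012]), array([0.45 , 0.121, 0.012]), array([0.433, 0.137, 0.012])]
brass ((223.69810485839844, 235.05661010742188), (13.736055374145508, 23.351295471191406), 15.945394515991211) [array([0.421, 0.139, 0.012]), array([0.479, 0.123, 0.012]), array([0.469, 0.088, 0.012]), array([0.41 , 0.104, 0.012])]
brass ((217.5, 190.5), (19.0, 45.0), 90.0) [array([0.589, 0.193, 0.012]), array([0.587, 0.073, 0.012]), array([0.536, 0.072, 0.012]), array([0.538, 0.192, 0.012])]
brass ((129.5, 183.5), (11.0, 13.0), 90.0) [array([0.601, 0.387, 0.012]), array([0.6  , 0.352, 0.012]), array([0.57 , 0.35 , 0.012]), array([0.571, 0.385, 0.012])]
rim (182, 127) [0.721 0.213 0.068]
rim (244, 124) [0.726 0.053 0.068]
rim (249, 257) [0.387 0.036 0.068]
rim (182, 260) [0.382 0.201 0.068]
[0.563 0.129 0.02 ]
[0.45  0.129 0.02 ]
handle [0.54903745 0.27967287 0.20211079] [0.54790748 0.27889442 0.20152092]
lidcorner [0.72222859 0.25143852 0.22952669] [0.71948991 0.24932563 0.22746574]
```

View pics/crop.png

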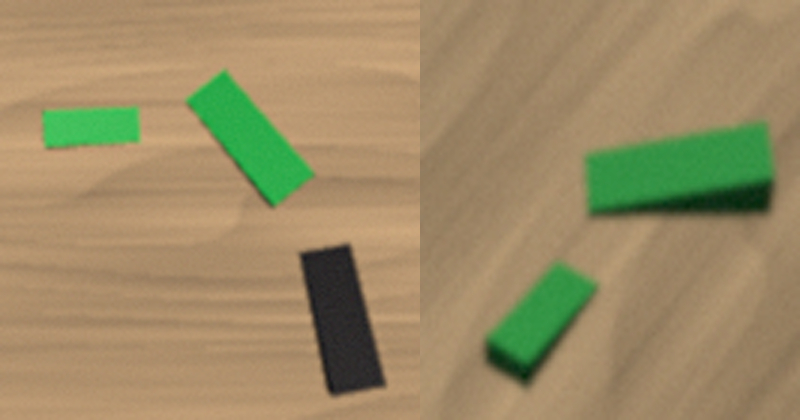

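The crop confirms the target. The large green wedge's heel is its near-right end in the world frame, since the dark side face is tallest at the right in the side view. Its middle is at about (0.464,-0.275), and it points about 36° from heel to toe. The grip point is (0.448,-0.286).

```bash
cat >> h.py <<'E'
from scipy.spatial.transform import Rotation as R
def pose():
    st=bot.state();q=st["orientation"];return np.array(st["tcp_pos"]),R.from_quat(np.r_[q[1:],q[0]]).as_matrix(),st
def go(target,yaw):
    p,M,st=pose(); y0=np.arctan2(M[1,0],M[0,0])
    print("at",p.round(4),"yaw",round(y0,3),"z",M[:,2].round(3),"| offset cm",(M.T@(np.array(target)-p)*100).round(2),"spin",round(-(yaw-y0),3),"w",round(st["width"],4),"t",st["clock"])
E
python3 - <<'E'
from h import *
go([.448,-.286,.25],np.radians(36))
E
```

```text
at [ 0.1946 -0.5938  0.3023] yaw 0.317 z [-0.     0.001 -1.   ] | offset cm [ 33.66 -21.35   5.24] spin -0.312 w 0.0942 t 0.2
```

carry_out([
  {"hand":1,"offset":[4,-2.5,0.5],"spin":-0.04},
  {"hand":1,"offset":[8,-5,1],"spin":-0.08},
  {"hand":1,"offset":[12,-7.5,1.5],"spin":-0.12},
  {"hand":1,"offset":[16,-10,2.5],"spin":-0.16},
  {"hand":1,"offset":[20,-12.5,3],"spin":-0.2},
  {"hand":1,"offset":[24,-15,3.5],"spin":-0.24},
  {"hand":1,"offset":[28,-18,4],"spin":-0.28},
  {"hand":1,"offset":[31.5,-20,4.7],"spin":-0.31},
  {"hand":1,"offset":[33.7,-21.4,5.2],"spin":-0.31},
  {"hand":1,"offset":[33.7,-21.4,5.2],"spin":-0.31},
])

```text
clock: 1.2
tcp_pos: [0.4502, -0.2822, 0.25]
orientation: [-0.001, 0.95, 0.311, 0.0]
ft_force: [0.0, -0.1, 0.7]
width: 0.0941
grip_force: 0.0
```

Run:
```python
from h import *
go([.448,-.286,.1],np.radians(36))
s=snap("wrist","pics/w1.png")
print(np.round(s["T"],3))
hsv=cv2.cvtColor(s["pixels"],cv2.COLOR_BGR2HSV)
m=cv2.inRange(hsv,(45,100,40),(80,255,255))
for c in cv2.findContours(m,0,2)[0]:
    if cv2.contourArea(c)<300: continue
    r=cv2.minAreaRect(c);print(r);
    print(cv2.approxPolyDP(c,6,True)[:,0].tolist())
    print([onz(s,*p,0.015).round(3) for p in cv2.boxPoints(r)])
```

```text
at [ 0.4502 -0.2822  0.25  ] yaw 0.632 z [-0.     0.002 -1.   ] | offset cm [-0.41  0.19 15.  ] spin 0.004 w 0.0941 t 1.2
[[ 0.59  -0.779 -0.211  0.511]
 [-0.807 -0.57  -0.152 -0.239]
 [-0.002  0.26  -0.966  0.333]
 [ 0.     0.     0.     1.   ]]
((319.3338317871094, 178.69622802734375), (111.25971221923828, 41.12368392944336), 89.0759506225586)
[[339, 123], [298, 124], [300, 234], [340, 234]]
[array([ 0.499, -0.22 ,  0.015]), array([ 0.526, -0.255,  0.015]), array([ 0.426, -0.334,  0.015]), array([ 0.396, -0.295,  0.015])]
((219.3708038330078, 92.60675048828125), (93.06781768798828, 32.01193618774414), 32.00538635253906)
[[188, 55], [175, 83], [251, 129], [265, 105]]
[array([ 0.456, -0.091,  0.015]), array([ 0.489, -0.092,  0.015]), array([ 0.496, -0.183,  0.015]), array([ 0.463, -0.183,  0.015])]
```

View pics/w1.png

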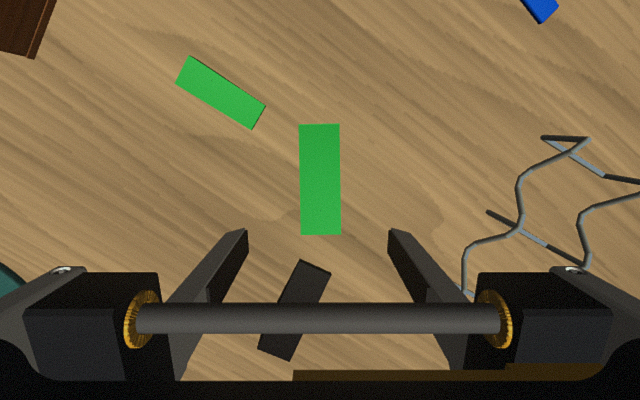

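The wrist view shows the wedge spanning (298..340, 123..234), nearly aligned with the tool, with the black look-alike well clear. I'll refine the ends with their true heights.

Run:
```python
from h import *
s=snap("wrist")
t=onz(s,318.5,123.5,.003);h=onz(s,320,234.3,.035)
d=(t-h)[:2];yaw=np.arctan2(d[1],d[0]);c=(t+h)[:2]/2;g=c-.02*d/np.linalg.norm(d)
print(t.round(4),h.round(4),np.linalg.norm(d),yaw,c,g)
go([*g,.1],yaw)
```

```text
[ 0.5108 -0.2406  0.003 ] [ 0.4156 -0.3119  0.035 ] 0.11893922814094893 0.6432848022444628 [ 0.4632324  -0.27622692] [ 0.4472298  -0.28822345]
at [ 0.4482 -0.2855  0.2505] yaw 0.627 z [-0.001  0.    -1.   ] | offset cm [-0.23  0.17 15.05] spin -0.016 w 0.0939 t 1.3
```

carry_out([
  {"hand":1,"offset":[-0.2,0.2,3],"spin":-0.015},
  {"hand":1,"offset":[-0.2,0.2,6],"spin":-0.015},
  {"hand":1,"offset":[-0.2,0.2,9],"spin":-0.015},
  {"hand":1,"offset":[-0.2,0.2,11.5],"spin":-0.015},
  {"hand":1,"offset":[-0.2,0.2,13.5],"spin":-0.015},
  {"hand":1,"offset":[-0.2,0.2,14.6],"spin":-0.015},
  {"hand":1,"offset":[-0.2,0.2,14.9],"spin":-0.015},
  {"hand":1,"offset":[-0.2,0.2,14.9],"spin":-0.015},
  {"hand":1,"offset":[-0.2,0.2,14.9],"spin":-0.015},
  {"hand":0.6,"offset":[-0.2,0.2,14.9],"spin":-0.015},
])

```text
clock: 2.3
tcp_pos: [0.4481, -0.2887, 0.1025]
orientation: [0.001, 0.949, 0.315, 0.0]
ft_force: [-0.0, -0.5, 0.6]
width: 0.0889
grip_force: 0.0
```

carry_out([
  {"hand":0.2,"offset":[0,0,0],"spin":0},
  {"hand":0,"offset":[0,0,0],"spin":0},
  {"hand":0,"offset":[0,0,0],"spin":0},
  {"hand":0,"offset":[0,0,0],"spin":0},
  {"hand":0,"offset":[0,0,0],"spin":0},
  {"hand":0,"offset":[0,0,0],"spin":0},
  {"hand":0,"offset":[0,0,0],"spin":0},
  {"hand":0,"offset":[0,0,0],"spin":0},
  {"hand":0,"offset":[0,0,0],"spin":0},
  {"hand":0,"offset":[0,0,0],"spin":0},
])

```text
clock: 3.3
tcp_pos: [0.4478, -0.2883, 0.1016]
orientation: [-0.0, 0.949, 0.315, -0.0]
ft_force: [-1.4, 0.5, -0.6]
width: 0.0444
grip_force: 29.9
```

carry_out([
  {"hand":0,"offset":[0,0,-1.5],"spin":0},
  {"hand":0,"offset":[0,0,-4],"spin":0},
  {"hand":0,"offset":[0,0,-7],"spin":0},
  {"hand":0,"offset":[0,0,-10],"spin":0},
  {"hand":0,"offset":[0,0,-13],"spin":0},
  {"hand":0,"offset":[0,0,-15],"spin":-0.08},
  {"hand":0,"offset":[0,0,-15],"spin":-0.2},
  {"hand":0,"offset":[0,0,-15],"spin":-0.3},
  {"hand":0,"offset":[0,0,-15],"spin":-0.4},
  {"hand":0,"offset":[0,0,-15],"spin":-0.4},
])

```text
clock: 4.3
tcp_pos: [0.4477, -0.2884, 0.2526]
orientation: [0.0, 0.867, 0.498, 0.0]
ft_force: [0.4, -1.3, -1.2]
width: 0.0447
grip_force: 29.9
```

Run:
```python
from h import *
print(bot.state()["grip_force"],bot.state()["q"])
go([.63,.0,.25],np.radians(92))
```

```text
29.949465902827743 [ 0.78325974  0.32659016 -0.32219184  1.88549787  0.12545544  0.94832643
 -0.12346654]
at [ 0.4477 -0.2884  0.2526] yaw 1.044 z [ 0.001 -0.    -1.   ] | offset cm [34.09  1.25  0.26] spin -0.562 w 0.0447 t 4.3
```

carry_out([
  {"hand":0,"offset":[2,0.1,0],"spin":-0.05},
  {"hand":0,"offset":[5.5,0.2,0],"spin":-0.12},
  {"hand":0,"offset":[9.5,0.4,0.1],"spin":-0.2},
  {"hand":0,"offset":[13.5,0.5,0.1],"spin":-0.28},
  {"hand":0,"offset":[17.5,0.7,0.2],"spin":-0.36},
  {"hand":0,"offset":[21.5,0.8,0.2],"spin":-0.43},
  {"hand":0,"offset":[25.5,1,0.2],"spin":-0.5},
  {"hand":0,"offset":[29.5,1.1,0.3],"spin":-0.54},
  {"hand":0,"offset":[32.5,1.2,0.3],"spin":-0.56},
  {"hand":0,"offset":[34,1.2,0.3],"spin":-0.56},
])

```text
clock: 5.3
tcp_pos: [0.6305, 0.0028, 0.2489]
orientation: [-0.0, 0.695, 0.719, 0.0]
ft_force: [-0.3, -0.1, -0.8]
width: 0.0445
grip_force: 30.0
```

Run:
```python
from h import *
s=snap("wrist","pics/w2.png")
np.save("w2T.npy",s["T"]);print(s["fx"],s["fy"],s["cx"],s["cy"])
go([.655,.106,.22],np.radians(92))
```

```text
286.22294350072417 286.22294350072417 317.5848209214513 201.61398692405365
at [0.6308 0.0038 0.2489] yaw 1.604 z [ 0.     0.002 -1.   ] | offset cm [10.13  2.76  2.91] spin -0.002 w 0.0447 t 5.35
```

View pics/w2.png

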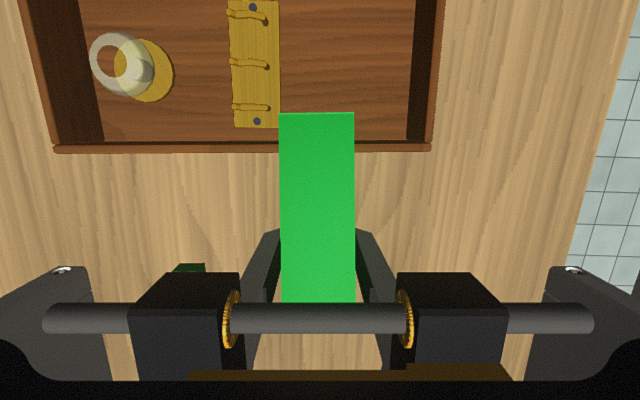

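The wrist view shows the held wedge at columns 279–354, straight in the fingers. The plate's right edge is at about (279,5–128), and the foot of the inner far wall runs (415,5)–(407,138). The near rim's outer edge is at row 150, between columns 53 and 431.

Run:
```python
from h import *
s=dict(T=np.load("w2T.npy"),fx=286.223,fy=286.223,cx=317.585,cy=201.614)
for n,p,z in [("plate",(279,5),.011),("plate",(279,127),.011),("plateL",(235,127),.011),("wall",(415,5),.008),("wall",(407,138),.008),("nearfloor",(250,140),.008),("nearfloor",(406,140),.008),("rimL",(53,152),.068),("rimR",(431,151),.068),("toeL",(279,112),.16),("toeR",(354,112),.16)]: print(n,p,onz(s,*p,z).round(4))
```

```text
plate (279, 5) [0.5861 0.1896 0.011 ]
plate (279, 127) [0.5858 0.0739 0.011 ]
plateL (235, 127) [0.5381 0.0724 0.011 ]
wall (415, 5) [0.72   0.1949 0.008 ]
wall (407, 138) [0.7266 0.0667 0.008 ]
nearfloor (250, 140) [0.5533 0.0589 0.008 ]
nearfloor (406, 140) [0.7258 0.0645 0.008 ]
rimL (53, 152) [0.3874 0.0459 0.068 ]
rimR (431, 151) [0.7314 0.0578 0.068 ]
toeL (279, 112) [0.6053 0.0839 0.16  ]
toeR (354, 112) [0.6482 0.0852 0.16  ]
```

Run:
```python
from h import *
go([.6545,.1185,.2],1.606)
```

```text
at [0.6308 0.0038 0.2489] yaw 1.604 z [ 0.     0.002 -1.   ] | offset cm [11.38  2.75  4.91] spin -0.002 w 0.0447 t 5.35
```

carry_out([
  {"hand":0,"offset":[2,0.5,0],"spin":0},
  {"hand":0,"offset":[4.5,1.1,0],"spin":0},
  {"hand":0,"offset":[7.5,1.8,0],"spin":0},
  {"hand":0,"offset":[10,2.4,0],"spin":0},
  {"hand":0,"offset":[11.4,2.75,0],"spin":0},
  {"hand":0,"offset":[11.4,2.75,0.5],"spin":0},
  {"hand":0,"offset":[11.4,2.75,2],"spin":0},
  {"hand":0,"offset":[11.4,2.75,4],"spin":0},
  {"hand":0,"offset":[11.4,2.75,4.9],"spin":0},
  {"hand":0,"offset":[11.4,2.75,4.9],"spin":0},
])

```text
clock: 6.35
tcp_pos: [0.6531, 0.1124, 0.1978]
orientation: [-0.001, 0.697, 0.717, -0.001]
ft_force: [-0.7, 0.5, -1.4]
width: 0.0446
grip_force: 30.0
```

Run:
```python
from h import *
s=snap("wrist");t=snap("top");cv2.imwrite("pics/c3.png",np.hstack([s["pixels"][:,100:540],cv2.resize(t["pixels"][90:280,120:280],(337,400))]))
go([.6545,.1185,.1096],1.606)
```

```text
at [0.6538 0.1133 0.1998] yaw 1.601 z [-0. -0. -1.] | offset cm [0.52 0.08 9.02] spin -0.005 w 0.0451 t 6.45
```

View pics/c3.png

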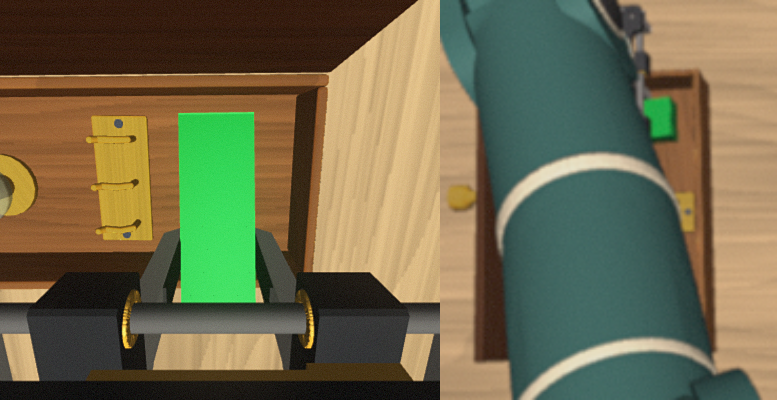

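The wedge is centred between the plate (right edge at 150) and the wall (at 295), clear of both. I'll check the arm against the lid before going lower.

Run:
```python
from h import *
snap("side","pics/s2.png"); print(bot.state()["q"],bot.state()["tau"])
```

```text
[ 0.12515825  0.63929672 -0.49473979  1.58110709  0.34170571  1.00760839
 -0.44050512] [ 2.85352338e-01 -9.57023048e+01 -1.21193817e+01 -3.76137471e+01
 -3.31319205e-02 -3.34548822e-02 -2.29916259e-03]
```

View pics/s2.png

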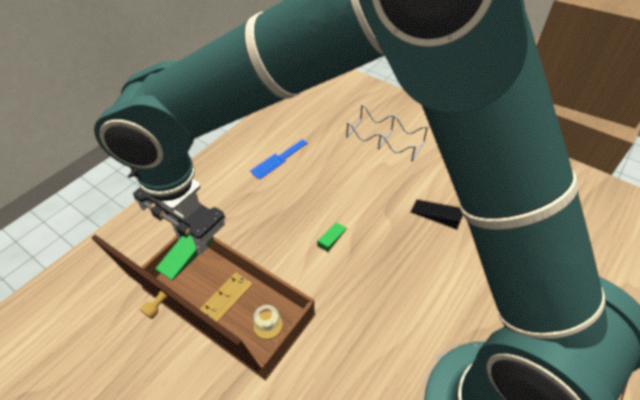

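carry_out([
  {"hand":0,"offset":[0.4,0.1,0.5],"spin":0},
  {"hand":0,"offset":[0.4,0.1,1.5],"spin":0},
  {"hand":0,"offset":[0.4,0.1,3],"spin":0},
  {"hand":0,"offset":[0.4,0.1,4.5],"spin":0},
  {"hand":0,"offset":[0.4,0.1,6],"spin":0},
  {"hand":0,"offset":[0.4,0.1,7],"spin":0},
  {"hand":0,"offset":[0.4,0.1,8],"spin":0},
  {"hand":0,"offset":[0.4,0.1,8.4],"spin":0},
  {"hand":0,"offset":[0.4,0.1,8.5],"spin":0},
  {"hand":0,"offset":[0.4,0.1,8.5],"spin":0},
])

```text
clock: 7.5
tcp_pos: [0.6548, 0.118, 0.1149]
orientation: [0.0, 0.696, 0.718, 0.0]
ft_force: [0.2, 0.1, -1.2]
width: 0.0445
grip_force: 30.0
```

carry_out([
  {"hand":0,"offset":[0,0,0.1],"spin":0},
  {"hand":0,"offset":[0,0,0.2],"spin":0},
  {"hand":0,"offset":[0,0,0.3],"spin":0},
  {"hand":0,"offset":[0,0,0.35],"spin":0},
  {"hand":0,"offset":[0,0,0.4],"spin":0},
  {"hand":0,"offset":[0,0,0.45],"spin":0},
  {"hand":0,"offset":[0,0,0.5],"spin":0},
  {"hand":0,"offset":[0,0,0.5],"spin":0},
  {"hand":0,"offset":[0,0,0.5],"spin":0},
  {"hand":0,"offset":[0,0,0.5],"spin":0},
])

```text
clock: 8.5
tcp_pos: [0.6546, 0.118, 0.1097]
orientation: [-0.0, 0.696, 0.718, 0.0]
ft_force: [-1.3, -0.0, -0.2]
width: 0.0453
grip_force: 30.0
```

carry_out([
  {"hand":0,"offset":[0,0,0.1],"spin":0},
  {"hand":0,"offset":[0,0,0.1],"spin":0},
  {"hand":0,"offset":[0,0,0.1],"spin":0},
  {"hand":0.5,"offset":[0,0,0.1],"spin":0},
  {"hand":0.55,"offset":[0,0,0.1],"spin":0},
  {"hand":0.62,"offset":[0,0,0.1],"spin":0},
  {"hand":0.64,"offset":[0,0,0.1],"spin":0},
  {"hand":0.64,"offset":[0,0,0.1],"spin":0},
  {"hand":0.64,"offset":[0,0,0.1],"spin":0},
  {"hand":0.64,"offset":[0,0,0.1],"spin":0},
])

```text
clock: 9.5
tcp_pos: [0.6546, 0.118, 0.1086]
orientation: [-0.0, 0.696, 0.718, -0.0]
ft_force: [0.8, 0.7, 0.0]
width: 0.0603
grip_force: 0.0
```

carry_out([
  {"hand":0.64,"offset":[0,0,-0.5],"spin":0},
  {"hand":0.64,"offset":[0,0,-1.5],"spin":0},
  {"hand":0.64,"offset":[0,0,-3.5],"spin":0},
  {"hand":0.64,"offset":[0,0,-6],"spin":0},
  {"hand":0.64,"offset":[0,0,-10],"spin":0},
  {"hand":0.64,"offset":[0,0,-14],"spin":0},
  {"hand":0.64,"offset":[0,0,-18],"spin":0},
  {"hand":0.3,"offset":[0,0,-22],"spin":0},
  {"hand":0,"offset":[0,0,-25],"spin":0},
  {"hand":0,"offset":[0,0,-26],"spin":0},
])

```text
clock: 10.5
tcp_pos: [0.6549, 0.1184, 0.3732]
orientation: [0.001, 0.696, 0.718, 0.002]
ft_force: [-0.3, 0.1, -0.6]
width: 0.04
grip_force: 0.0
```

Run:
```python
from h import *
t=snap("top");b=snap("side");w=snap("wrist")
cv2.imwrite("pics/c4.png",np.hstack([cv2.resize(w["pixels"],(448,280)),cv2.resize(b["pixels"][180:380,80:330],(350,280))]))
go([.61,.31,.37],1.606)
```

```text
at [0.6544 0.118  0.3688] yaw 1.602 z [ 0. -0. -1.] | offset cm [19.33 -3.84 -0.13] spin -0.004 w 0.0279 t 10.65
```

View pics/c4.png

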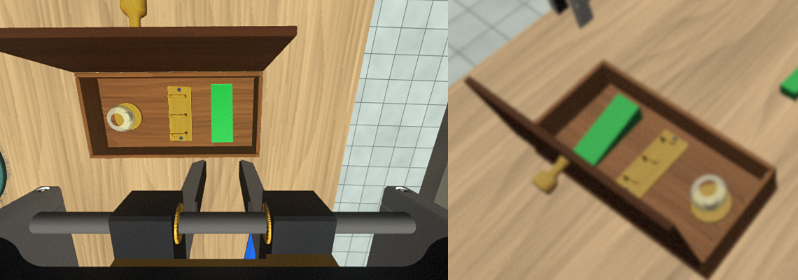

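The wedge lies flat between the plate and the far wall, clear of both. The lid is still open, with its knob at (133,12) in the wrist crop. Next I'll go over the lid and come down behind it.

carry_out([
  {"hand":0,"offset":[2,-0.4,0],"spin":0},
  {"hand":0,"offset":[5,-1,0],"spin":0},
  {"hand":0,"offset":[9,-1.8,0],"spin":0},
  {"hand":0,"offset":[13,-2.6,0],"spin":0},
  {"hand":0,"offset":[16.5,-3.3,0],"spin":0},
  {"hand":0,"offset":[19,-3.8,0],"spin":0},
  {"hand":0,"offset":[19.3,-3.8,0],"spin":0},
  {"hand":0,"offset":[19.3,-3.8,0],"spin":0},
  {"hand":0,"offset":[19.3,-3.8,0],"spin":0},
  {"hand":0,"offset":[19.3,-3.8,0],"spin":0},
])

```text
clock: 11.65
tcp_pos: [0.6112, 0.3083, 0.3682]
orientation: [0.0, 0.697, 0.717, -0.0]
ft_force: [-0.6, 0.3, 0.7]
width: 0.0002
grip_force: 0.0
```

carry_out([
  {"hand":0,"offset":[0,0,1],"spin":0},
  {"hand":0,"offset":[0,0,2],"spin":0},
  {"hand":0,"offset":[0,0,3],"spin":0},
  {"hand":0,"offset":[0,0,4],"spin":0},
  {"hand":0,"offset":[0,0,5],"spin":0},
  {"hand":0,"offset":[0,0,6],"spin":0},
  {"hand":0,"offset":[0,0,6.5],"spin":0},
  {"hand":0,"offset":[0,0,6.5],"spin":0},
  {"hand":0,"offset":[0,0,6.5],"spin":0},
  {"hand":0,"offset":[0,0,6.5],"spin":0},
])

```text
clock: 12.65
tcp_pos: [0.6107, 0.3098, 0.3042]
orientation: [0.0, 0.696, 0.718, 0.0]
ft_force: [-0.8, -0.5, -1.0]
width: 0.0007
grip_force: 0.0
```

Run:
```python
from h import *
s=bot.state();print(s["q"],s["ft_force"],s["width"])
p,M,_=pose(); c=np.array([-.035,1,0]);h=np.array([.553,.218,.0685])
H=(h-p)@(c/np.linalg.norm(c))  # hinge along tool x
z0=p[2]
print(p,H)
r=.14
for th in list(np.arange(1.55,-.01,-.0775)):
    X=H+(-r*np.cos(th)+.01*np.sin(th))+.008; Z=.0685+r*np.sin(th)+.01*np.cos(th)+.097
    print(round(th,3),round(X*100,2),round((z0-Z)*100,2))
```

```text
[-0.14186818  0.58435118 -0.56355457  1.43086721  0.31952465  1.21734127
 -0.70973424] [-0.75364308 -0.48025572 -0.97721231] 0.0007031348769765969
[0.61074822 0.30981603 0.30416313] -0.08973989618297586
1.55 -7.47 -0.15
1.473 -8.55 -0.16
1.395 -9.64 -0.09
1.318 -10.71 0.06
1.24 -11.78 0.3
1.163 -12.81 0.62
1.085 -13.83 1.02
1.008 -14.8 1.5
0.93 -15.74 2.05
0.853 -16.63 2.67
0.775 -17.48 3.36
0.698 -18.26 4.11
0.62 -18.99 4.92
0.543 -19.65 5.78
0.465 -20.24 6.69
0.388 -20.76 7.65
0.31 -21.2 8.64
0.233 -21.57 9.67
0.155 -21.85 10.72
0.078 -22.05 11.79
0.0 -22.17 12.87
```

carry_out([
  {"hand":0,"offset":[-1,0,0],"spin":0},
  {"hand":0,"offset":[-2,0,0],"spin":0},
  {"hand":0,"offset":[-3,0,0],"spin":0},
  {"hand":0,"offset":[-4,0,0],"spin":0},
  {"hand":0,"offset":[-5,0,0],"spin":0},
  {"hand":0,"offset":[-6,0,-0.1],"spin":0},
  {"hand":0,"offset":[-7,0,-0.1],"spin":0},
  {"hand":0,"offset":[-7.8,0,-0.15],"spin":0},
  {"hand":0,"offset":[-8.6,0,-0.15],"spin":0},
  {"hand":0,"offset":[-8.6,0,-0.15],"spin":0},
])

```text
clock: 13.65
tcp_pos: [0.6135, 0.2223, 0.305]
orientation: [0.0, 0.697, 0.717, -0.0]
ft_force: [-0.1, -0.0, -0.4]
width: 0.0006
grip_force: 0.0
```

```bash
cat >> h.py <<'E'
def lid():
    for n in("side","top"):
        s=snap(n);hsv=cv2.cvtColor(s["pixels"],cv2.COLOR_BGR2HSV);m=cv2.inRange(hsv,(15,100,60),(35,255,255))
        k,_,st,ce=cv2.connectedComponentsWithStats(m)
        print(n,[(int(st[i,4]),ce[i].round(0).tolist()) for i in range(1,k) if st[i,4]>25])
        print({t:np.round(proj(s,[.553-.035*(.045*np.sin(t)-.136*np.cos(t)),.218-.136*np.cos(t)+.045*np.sin(t),.0685+.136*np.sin(t)+.045*np.cos(t)])).tolist() for t in(1.7,1.5,1.2,1,.8,.5,.2,0.05,0)})
E
python3 -c "
from h import *
lid()"
```

```text
side [(6814, [612.0, 79.0]), (29, [212.0, 235.0]), (38, [125.0, 242.0]), (158, [203.0, 262.0]), (26, [239.0, 252.0]), (626, [235.0, 287.0]), (441, [166.0, 288.0]), (52, [296.0, 288.0]), (101, [265.0, 314.0]), (296, [271.0, 331.0]), (28, [200.0, 331.0]), (35, [260.0, 374.0])]
{1.7: [148.0, 310.0], 1.5: [159.0, 295.0], 1.2: [177.0, 275.0], 1: [189.0, 265.0], 0.8: [202.0, 257.0], 0.5: [217.0, 251.0], 0.2: [230.0, 252.0], 0.05: [234.0, 254.0], 0: [236.0, 255.0]}
top [(31, [311.0, 57.0]), (32, [155.0, 111.0]), (72, [356.0, 110.0]), (56, [332.0, 123.0]), (76, [387.0, 116.0]), (33, [196.0, 124.0]), (49, [355.0, 131.0]), (75, [385.0, 130.0]), (37, [248.0, 141.0]), (100, [218.0, 153.0]), (94, [150.0, 183.0]), (926, [218.0, 191.0]), (51, [251.0, 221.0]), (33, [493.0, 220.0]), (159, [225.0, 235.0]), (85, [214.0, 233.0]), (7699, [597.0, 308.0]), (29, [543.0, 376.0])]
{1.7: [129.0, 184.0], 1.5: [139.0, 182.0], 1.2: [157.0, 181.0], 1: [171.0, 181.0], 0.8: [185.0, 181.0], 0.5: [204.0, 182.0], 0.2: [220.0, 184.0], 0.05: [226.0, 185.0], 0: [227.0, 186.0]}
```

The lid is turning with the push: its handle is now at side (166,288), about 1.4 rad. I'll continue along the arc.

carry_out([
  {"hand":0,"offset":[-1,0,0.05],"spin":0},
  {"hand":0,"offset":[-2.1,0,0.2],"spin":0},
  {"hand":0,"offset":[-3.2,0,0.45],"spin":0},
  {"hand":0,"offset":[-4.2,0,0.75],"spin":0},
  {"hand":0,"offset":[-5.2,0,1.15],"spin":0},
  {"hand":0,"offset":[-6.2,0,1.65],"spin":0},
  {"hand":0,"offset":[-7.1,0,2.2],"spin":0},
  {"hand":0,"offset":[-8,0,2.8],"spin":0},
  {"hand":0,"offset":[-8.9,0,3.5],"spin":0},
  {"hand":0,"offset":[-8.9,0,3.5],"spin":0},
])

```text
clock: 14.75
tcp_pos: [0.616, 0.1329, 0.2689]
orientation: [-0.0, 0.697, 0.717, -0.001]
ft_force: [0.0, -0.5, -0.3]
width: 0.0005
grip_force: 0.0
```

```bash
python3 -c "
from h import *
lid();go([0,0,0],1.606)" | grep -v '{'
```

```text
side [(4939, [619.0, 76.0]), (28, [175.0, 218.0]), (308, [207.0, 255.0]), (33, [306.0, 294.0]), (35, [188.0, 322.0]), (48, [280.0, 329.0]), (36, [298.0, 336.0])]
top [(27, [365.0, 55.0]), (27, [66.0, 62.0]), (203, [365.0, 127.0]), (30, [342.0, 109.0]), (45, [380.0, 117.0]), (27, [225.0, 122.0]), (27, [248.0, 142.0]), (66, [231.0, 158.0]), (28, [215.0, 152.0]), (33, [464.0, 156.0]), (38, [488.0, 186.0]), (40, [202.0, 182.0]), (548, [227.0, 191.0]), (45, [251.0, 220.0]), (37, [540.0, 226.0]), (148, [226.0, 235.0]), (45, [216.0, 232.0]), (34, [321.0, 231.0]), (7651, [598.0, 308.0]), (26, [552.0, 331.0]), (33, [347.0, 336.0]), (33, [75.0, 339.0])]
at [0.616  0.1345 0.27  ] yaw 1.601 z [-0.001 -0.    -1.   ] | offset cm [-11.55 -61.97  27.03] spin -0.005 w 0.0004 t 14.85
```

carry_out([
  {"hand":0,"offset":[-0.75,0,0.75],"spin":0},
  {"hand":0,"offset":[-1.5,0,1.55],"spin":0},
  {"hand":0,"offset":[-2.15,0,2.4],"spin":0},
  {"hand":0,"offset":[-2.75,0,3.35],"spin":0},
  {"hand":0,"offset":[-3.25,0,4.3],"spin":0},
  {"hand":0,"offset":[-3.7,0,5.3],"spin":0},
  {"hand":0,"offset":[-4.05,0,6.3],"spin":0},
  {"hand":0,"offset":[-4.35,0,7.35],"spin":0},
  {"hand":0,"offset":[-4.5,0,8.2],"spin":0},
  {"hand":0,"offset":[-4.5,0,8.2],"spin":0},
])

```text
clock: 15.85
tcp_pos: [0.6169, 0.0894, 0.1867]
orientation: [-0.001, 0.696, 0.718, -0.001]
ft_force: [-0.7, 0.2, -0.0]
width: 0.0005
grip_force: 0.0
```

carry_out([
  {"hand":0,"offset":[0,0,0.2],"spin":0},
  {"hand":0,"offset":[0,0,0.4],"spin":0},
  {"hand":0,"offset":[0,0,0.6],"spin":0},
  {"hand":0,"offset":[0,0,0.7],"spin":0},
  {"hand":0,"offset":[0,0,0.8],"spin":0},
  {"hand":0,"offset":[0,0,0.9],"spin":0},
  {"hand":0,"offset":[0,0,1],"spin":0},
  {"hand":0,"offset":[0,0,1.05],"spin":0},
  {"hand":0,"offset":[0,0,1.05],"spin":0},
  {"hand":0,"offset":[0,0,1.05],"spin":0},
])

```text
clock: 16.85
tcp_pos: [0.6174, 0.0899, 0.1776]
orientation: [-0.0, 0.696, 0.718, -0.0]
ft_force: [0.0, 0.1, -0.3]
width: 0.0007
grip_force: 0.0
```

carry_out([
  {"hand":0,"offset":[0,0,0.05],"spin":0},
  {"hand":0,"offset":[0,0,0.1],"spin":0},
  {"hand":0,"offset":[0,0,0.15],"spin":0},
  {"hand":0,"offset":[0,0,0.2],"spin":0},
  {"hand":0,"offset":[0,0,0.2],"spin":0},
  {"hand":0,"offset":[0,0,0.2],"spin":0},
  {"hand":0,"offset":[0,0,0.2],"spin":0},
  {"hand":0,"offset":[0,0,0.2],"spin":0},
  {"hand":0,"offset":[0,0,0.2],"spin":0},
  {"hand":0,"offset":[0,0,0.2],"spin":0},
])

```text
clock: 17.85
tcp_pos: [0.6174, 0.0898, 0.176]
orientation: [0.0, 0.696, 0.718, -0.0]
ft_force: [-3.2, -0.9, 7.4]
width: 0.0002
grip_force: 3.7
```

carry_out([
  {"hand":0,"offset":[0,0,0.03],"spin":0},
  {"hand":0,"offset":[0,0,0.06],"spin":0},
  {"hand":0,"offset":[0,0,0.1],"spin":0},
  {"hand":0,"offset":[0,0,0.1],"spin":0},
  {"hand":0,"offset":[0,0,0.1],"spin":0},
  {"hand":0,"offset":[0,0,0.1],"spin":0},
  {"hand":0,"offset":[0,0,0.1],"spin":0},
  {"hand":0,"offset":[0,0,0.1],"spin":0},
  {"hand":0,"offset":[0,0,0.1],"spin":0},
  {"hand":0,"offset":[0,0,0.1],"spin":0},
])

```text
clock: 18.85
tcp_pos: [0.6175, 0.0899, 0.1758]
orientation: [0.0, 0.696, 0.718, -0.0]
ft_force: [-8.9, -1.9, 20.6]
width: 0.0002
grip_force: 10.4
```

Against the stop at 20 N with no further movement, so the lid is shut. I'll let go.

carry_out([
  {"hand":0,"offset":[0,0,-0.1],"spin":0},
  {"hand":0,"offset":[0,0,-0.4],"spin":0},
  {"hand":0,"offset":[0,0,-1],"spin":0},
  {"hand":0,"offset":[0,0,-3],"spin":0},
  {"hand":0,"offset":[0,0,-6],"spin":0},
  {"hand":0,"offset":[0,0,-9],"spin":0},
  {"hand":0,"offset":[0,0,-12],"spin":0},
  {"hand":0,"offset":[0,0,-14],"spin":0},
  {"hand":0,"offset":[0,0,-15],"spin":0},
  {"hand":0,"offset":[0,0,-15],"spin":0},
])

```text
clock: 19.85
tcp_pos: [0.6177, 0.0899, 0.3257]
orientation: [0.001, 0.696, 0.718, 0.001]
ft_force: [-0.3, 0.8, -0.4]
width: 0.0002
grip_force: 0.0
```

```bash
python3 -c "
from h import *
snap('side','pics/end.png')"
```

```text
(no output)
```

View pics/end.png

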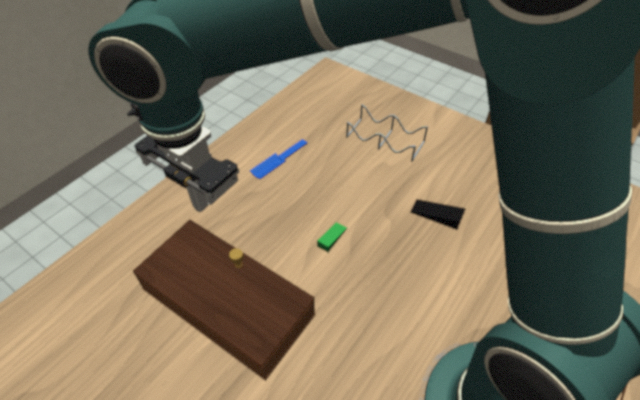

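The lid is fully shut, with its knob at (236,256) against (236,255) predicted for angle 0. The gripper is clear, and the shoe horn and rack have not moved.

```bash
python3 -c "
from h import *
print(workorder.hand_in())"
```

```text
the job is handed in; nothing more can be done
None
```

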